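Lock the revolving sweet stand with its hidden-hole pin

TASK

Lock the revolving sweet stand for the night: take the red-knobbed locking pin from the wooden caddy, put it through the brass-ringed hole in the rim of the turning tray and, pressing only lightly with its tip, gently turn the tray with it past the red mark on the base until you feel the pin drop into the hole hidden in the base under the tray. Then push it fully home, collar flush on the tray, without forcing it, and let go; never lean on the pin while you are feeling for the hole (5 to 10 N is plenty), don't spin the tray fast, and leave everything else where it is.

Things in the scene. Friction and masses are not known exactly. Their poses are not given: they have to be found in the camera images.
- pin: the stand's locking pin, steel with a RED round knob, upright in one of the caddy's three holes. Origin: centre of its tip; its z axis runs up the pin. Tip tapered from 6 to 10 mm wide over the first 5 mm, shank 10 mm wide up to z 38 mm, collar 24 mm wide z 38-42, knob 22 mm wide z 46-81 (grip it about z 66). 60-130 g
- stand: fixed round wooden base of the revolving sweet stand, 380 mm wide, 40 mm high. Origin: on the turning axis, at counter height; its x axis points to the red mark on its rim (top and side). Under the tray it hides a flat steel ring, level with z 40 mm, with one blind hole 12 mm wide, 26 mm deep, 135 mm from the axis, somewhere within 13 degrees either side of the mark (it is only a rough guide)
- tray_hole (a point): centre, at the tray's upper face, of the brass-ringed through hole (11.5 mm wide) for the pin in the rim of the wooden tray: 135 mm from the turning axis, 56 mm above the counter. The tray is 14 mm thick, 330 mm wide, 2 mm above the base's steel ring. So a pin in it first stands on the ring with its tip 16 mm below this point; seated, collar on the tray, 38 mm below
- tray (a joint): turn of the tray about its upright axis, rad, anticlockwise from above positive; 0 when the tray's hole is at the red mark. It starts 0.5 to 1.0, so turn it clockwise; it reaches from -1.6 to 1.6. Turns with 2 to 3 N of sideways push at the hole and stays where it is left. The teal ring of sweet bins on it is 200 mm wide and 45 mm high, the wooden knob in the middle 62 mm
- caddy: fixed pin caddy, light wooden block 180 x 50 x 45 mm (x, y, z), origin at the centre of its underside; three brass-ringed holes along its x axis at -65, 0 and 65 mm, 13 mm wide and 41 mm deep, in which the pins stand loosely with their collars on its top (tip 7 mm above the counter)
- pin_black: locking pin of another stand, same size, black knob: not to be used
- pin_blue: locking pin of another stand, same size, blue knob: not to be used
- jar: orange-red sweet jar with a red cap, 96 mm wide, 130 mm high, origin at the centre of its underside; leave alone
- scoop: aluminium sweet scoop with a black handle, 155 mm long, 30 mm high, lying along its x axis, open end to +x; leave alone
- price_stand: blank white price card 90 mm wide on a steel rod in a wooden foot 60 x 90 mm, 153 mm high, origin at the centre of its underside; leave alone
- tin: teal tin, 90 mm wide, 75 mm high, origin at the centre of its underside; leave alone
- carton: pink carton with a white band, 110 x 70 x 45 mm, origin at the centre of its underside; leave alone
Things that resemble listed ones, but are neither listed nor needed, are in the scene too. Leave any turquoise or white look-alike of the pin alone.

How it is judged (in metres and radians):
On the way, in this order (a step that is already met when the one before it is completed fails the run):
1. the pin stands in the tray's hole, its tip at least 8 mm below the tray's top (z of pin in the frame of tray_hole below -0.008 m and horizontal distance between pin and tray_hole below 0.005 m), for 0.1 s.
2. the pin has dropped through into the hidden hole of the base (z of pin in the frame of tray_hole below -0.03 m and horizontal distance between pin and tray_hole below 0.005 m), for 0.1 s.
At the end, for the whole second after the job is handed in: The red-knobbed pin stands upright in the tray's hole and in the hidden hole of the base, its collar within 2.5 mm of the tray's top (tip at least 35.5 mm below it, within 5 mm of the hole's axis, tilted less than 0.1 rad); pin and tray are at rest (z of pin in the frame of tray_hole below -0.0355 m and horizontal distance between pin and tray_hole below 0.005 m and angle between pin's own z axis and vertical below 0.1 rad and linear speed of pin below 0.02 m/s and velocity of joint tray between -0.05 and 0.05 rad/s); the robot touches nothing.
It fails at once if the pin is leaned on while feeling for the hole: pressed against the stand (tray and base) with more than 30 N before it has dropped to 30 mm below the tray's top (contact force between pin and stand above 30 N and z of pin in the frame of tray_hole above -0.03 m).
It fails at once if the pin is forced home: pressed against the stand with more than 80 N (contact force between pin and stand above 80 N).
It fails at once if the tray is turned faster than 1.5 rad/s (velocity of joint tray above 1.5 rad/s or velocity of joint tray below -1.5 rad/s).
It fails at once if another thing is moved more than 20 mm: the two other pins, the jar, the scoop, the price stand, the tin or the carton (distance of any of pin_black, pin_blue, jar, scoop, price_stand, tin, carton from where it was at the start of the episode above 0.02 m).
It also fails if it takes over 67 s, if anything falls off the work surface, if the arm or the gripper's body presses on something with over 40 N, if the wrist force passes 120 N, or if a joint passes its speed limit or range.

ROBOT

A 6-joint arm with a two-finger parallel gripper is mounted at the origin on the work surface. World frame = base frame: x ahead of the robot, y to its left, z up, the work surface at z = 0. Lengths are in mm, angles in rad, forces in N, time in s.
With the tool pointing down it reaches from about 350 to 875 mm from the base axis. Payload 4.2 kg.
Tool frame: the origin (TCP) lies midway between the tips of the shut fingers; the grasp point (between the pads) lies 19 mm behind it; z points along the fingers, y is the line along which they close (so a half turn about z gives the same grasp; the last joint's range is limited). The gripper opens to 85 mm and grips with 20 to 120 N. Pads are 22 mm wide; open, the fingers measure 114 mm over their backs; the gripper's body (76 mm by 85 mm) begins 54 mm behind the grasp point. The pads swing forward as they close: fully open they stand 13 mm farther back than shut.
Start: joints at [-0.844, 0.385, 0.008, 0, -1.194, -0.259], TCP at [281.838, -557.823, 231.312] pointing down, gripper open.
Joint ranges: [-3.14, 3.14], [-1.21, 2.06], [-1.07, 1.41], [-3.16, 2.05], [-2.99, -0.16], [-3.1, 3.1]. Speed limits (rad/s): [2.79, 2.79, 3.14, 3.14, 3.14, 3.14].

INTERFACE

Orientations are given as a unit quaternion [x, y, z, w].
In Python, from bench import arm gives the robot as it stands.
- The arm moves only by the tool send_rows, never from a script. Its argument "targets" is a list of rows, each an object of numbers: "gripper": the gripper command: -1 is fully open, 1 is shut, values between are in proportion; "x", "y", "z": the shift along the tool's x, y, z in cm; "ax", "ay", "az": the turn, a rotation vector about the tool's x, y, z in degrees. A call has 1 to 5 rows; each row shifts and turns the commanded pose from where the row before left it, along the tool's axes as they then stand; what a row does not reach is not made up. A row lasts 1/12 s, in which the tool goes at most 41.7 mm and 7.16 degrees, less where a joint would pass 70% of its speed; a pose out of reach is approached as far as the arm can. A call is refused whole if a number of a shift passes 4.17 or a number of a turn 7.16, either way. A call with a gripper value outside its range is refused whole. The fingers move at their own pace and stop on an object; the grip force is fixed at half the most. Time passes only in rows, so rows that do not move let the fingers close. It gives the time, the measured TCP pose, the force, the opening and the grip force at its end, in the units of the state.
- arm.read_state(): the state, without advancing time (a new reading comes with each control period).
- arm.get_image(name): name is "side" or "top" or "wrist"; returns (picture, depth): 480x640x3 uint8, red, green, blue; 480x640 float32, mm along the optical axis (not along the pixel's ray), 0 where there is no reading.
- arm.camera_model(name): a dict with "fx", "fy", "cx", "cy" (pixels), "cam_to_world" (4x4, takes a point from camera to world coordinates). Camera axes: x right, y down, z forward; pixel columns grow to the right and rows downward; lengths in mm; the calibration is good to about 2 mm. A picture is of the moment at which its call begins: read the wrist's pose just before it. camera_model takes no time and is no camera call; for the wrist camera it gives the pose at the moment of the call.
- arm.job_done(): hands the job in; it is judged then, once.
Trained networks look in the newest picture that a camera, given by its name, has taken for a name from the list of things; names that differ only in an ending like _2 or _b are one class to them, and where a whole thing is asked for, a point or a joint stands for the part that bears it (a point fixed in the world has none). Each returns a list of dicts, best first, with "score" (0 to 1); they miss things now and then, are a little off and sometimes report something else, mostly with a low value. They report only what shows in the picture. A call takes as long as a camera call. They do not tell look-alikes from the thing itself.
- arm.boxes_of(camera, thing): "rect" ([left, top, width, height] in pixels, round what is visible of it).
The state is a dict: "clock": time; "joints": joint angles; "joint_vel": joint speeds; "joint_efforts": joint torques, N m; "position": TCP position; "ee_rot": TCP orientation; "contact_force": force on the tool from outside, world axes, zero at the start; "wrist_torque": the same for the moment, N m; "gripper_width": finger opening in mm; "grasp_force": force on a finger pad.
Only numpy, scipy, OpenCV 4.12 (cv2) and the standard library are available. Lean on these libraries where they do the work, as an engineer would, in place of code of your own. Each camera call takes 0.05 s, during which the arm holds its last target. There are 200 camera calls.

## Working session

There is one attempt and no reset: what is moved stays moved. The work goes in short steps, Python scripts to look and compute and a tool call to move; the robot and the scene stay as the last step left them, time stands still between calls to the robot, and variables do not carry over. Pictures are saved under pics/ and viewed, at most 10 in all, crops included, and the job is handed in when it is done.

Besides the shell and the picture viewer there is one more tool, called by a JSON object that holds its "method" and its "body". send_rows: Moves the arm, as the interface text tells. Its arguments: {"type":"object","properties":{"targets":{"type":"array"}},"required":["targets"]}

```bash
mkdir -p pics; ls
cat > h.py <<'E'
from bench import arm
import numpy as np, cv2
from scipy.spatial.transform import Rotation as R
def save(n,p,crop=None,scale=1):
    if crop: l,t,w,h=crop; p=p[t:t+h,l:l+w]
    p=cv2.resize(p,None,fx=scale,fy=scale,interpolation=cv2.INTER_CUBIC)
    cv2.imwrite('pics/'+n,cv2.cvtColor(p,cv2.COLOR_RGB2BGR))
def px2w(m,u,v,d):
    return (np.array(m['cam_to_world'])@np.array([(u-m['cx'])/m['fx']*d,(v-m['cy'])/m['fy']*d,d,1]))[:3]
def px_at_z(m,u,v,z):
    a=px2w(m,u,v,0);b=px2w(m,u,v,1000);return a+(b-a)*(z-a[2])/(b[2]-a[2])
E
python3 - <<'E'
from h import *
p,d=arm.get_image('top');m=arm.camera_model('top');np.savez('top.npz',p=p,d=d)
save('top.png',p)
for t in ['pin','tray_hole','stand','caddy']:
    for b in arm.boxes_of('top',t)[:5]:
        l,tt,w,h=b['rect'];u,v=l+w/2,tt+h/2
        print(t,round(b['score'],2),b['rect'],px2w(m,u,v,d[int(v),int(u)]).round(0))
print(m)
p,d=arm.get_image('side');save('side.png',p)
print(arm.read_state())
E
```

```text
pics
pin 0.64 [398.4, 270.5, 7.8, 10.6] [ 381. -272.   76.]
pin 0.5 [406.3, 241.9, 12.2, 12.0] [ 461. -300.   88.]
tray_hole 0.79 [232.8, 163.0, 114.5, 109.8] [542.  52. 119.]
stand 0.88 [228.8, 158.1, 126.4, 124.1] [538.  48.  99.]
stand 0.48 [234.8, 165.7, 111.8, 107.3] [538.  51. 119.]
stand 0.29 [442.8, 174.1, 24.6, 51.7] [ 617. -450.    3.]
caddy 0.89 [389.3, 195.1, 29.2, 65.8] [ 522. -281.   63.]
{'fx': 530.9789473774017, 'fy': 530.9789473774017, 'cx': 315.43194214425273, 'cy': 241.50967106889937, 'cam_to_world': array([[ 4.01418372e-03, -9.95292617e-01,  9.68322901e-02,
         3.29770915e+02],
       [-9.99930853e-01, -5.06540939e-03, -1.06127658e-02,
        -3.91081005e+00],
       [ 1.10533027e-02, -9.67829929e-02, -9.95244129e-01,
         1.61217852e+03],
       [ 0.00000000e+00,  0.00000000e+00,  0.00000000e+00,
         1.00000000e+00]])}
{'clock': 0.3, 'joints': array([-8.44401958e-01,  3.85032232e-01,  7.52757027e-03, -1.03805048e-04,
       -1.19394538e+00, -2.58568342e-01]), 'joint_vel': array([ 0.00077228, -0.00124467,  0.00374969, -0.00027572, -0.00119133,
       -0.00026375]), 'joint_efforts': array([-4.24487243e-04, -3.91659272e+01,  1.88239700e+01,  4.18212578e+00,
       -2.60693363e-03, -1.62162934e-05]), 'position': array([ 281.769071  , -557.70326436,  230.94992426]), 'ee_rot': array([-2.31767131e-01,  9.72771241e-01,  3.10829911e-04, -1.12023055e-04]), 'contact_force': array([-0.01432887, -0.09910485,  0.49134932]), 'wrist_torque': array([0.02531019, 0.0172222 , 0.02410355]), 'grasp_force': 0.0, 'gripper_width': 85.463942357442}
```

Run:
```python
from h import *
p=np.load('top.npz')['p']
save('c1.png',p,(210,140,260,190),3)
```

```text
(no output)
```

View pics/c1.png

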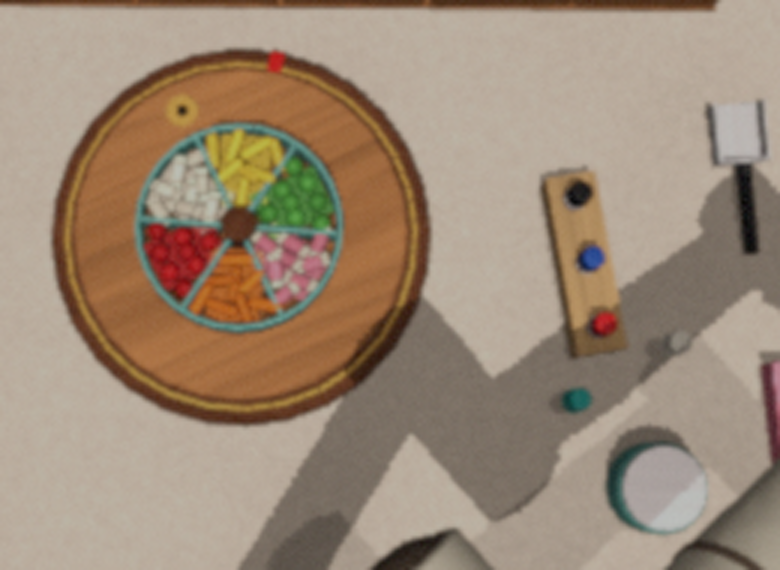

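View pics/side.png

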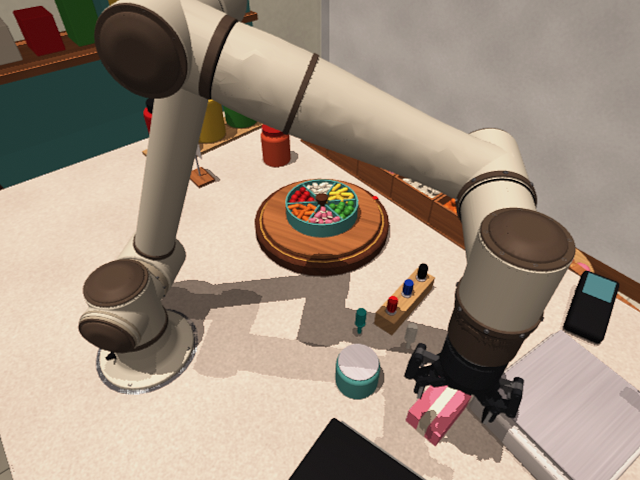

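The crop shows three pins in the caddy: black at top px (403,204), blue (407,226) and red (411,248). The things that could be mistaken for the red pin are turquoise (402,273), white (436,254), and the blue and black pins. I choose the red one in the caddy's end hole. The brass tray hole is at (271,177) and the red mark at (302,160).

Run:
```python
from h import *
z=np.load('top.npz');p,d=z['p'],z['d'];m=arm.camera_model('top')
hsv=cv2.cvtColor(p,cv2.COLOR_RGB2HSV).astype(int)
def cen(mask,box):
    l,t,r,b=box;mm=np.zeros(mask.shape,bool);mm[t:b,l:r]=mask[t:b,l:r]
    v,u=np.nonzero(mm);return u.mean(),v.mean(),len(u)
red=((hsv[...,0]<6)|(hsv[...,0]>172))&(hsv[...,1]>170)&(hsv[...,2]>80)
blue=(abs(hsv[...,0]-110)<12)&(hsv[...,1]>120)&(hsv[...,2]>60)
blk=hsv[...,2]<50
for n,mk,bx,zz in [('redpin',red,(402,240,420,256),80),('blue',blue,(398,217,416,234),80),('black',blk,(396,198,410,211),80),('mark',red,(296,155,308,166),40)]:
    u,v,k=cen(mk,bx);print(n,u,v,k,px_at_z(m,u,v,zz).round(1))
print('hole',px_at_z(m,270.7,176.7,56).round(1))
# base rim: wooden pixels by depth (z between 25 and 60)
v,u=np.mgrid[0:480,0:640];P=np.einsum('ij,jhw->ihw',np.array(m['cam_to_world'])[:3],np.stack([(u-m['cx'])/m['fx']*d,(v-m['cy'])/m['fy']*d,d,np.ones_like(d)]))
box=(u>215)&(u<370)&(v>145)&(v<295)
for lo in (28,50,85):
    k=(box&(P[2]>lo)&(P[2]<lo+ (90 if lo<80 else 30))).astype(np.uint8)
    c=max(cv2.findContours(k,0,cv2.CHAIN_APPROX_NONE)[0],key=cv2.contourArea)[:,0]
    pts=np.array([P[:2,b,a] for a,b in c]);A=np.c_[2*pts,np.ones(len(pts))]
    s=np.linalg.lstsq(A,(pts**2).sum(1),rcond=None)[0];print(lo,s[:2],np.sqrt(s[2]+s[0]**2+s[1]**2))
mw=arm.camera_model('wrist');s=arm.read_state()
T=np.eye(4);T[:3,:3]=R.from_quat(s['ee_rot']).as_matrix();T[:3,3]=s['position']
print((np.linalg.inv(T)@np.array(mw['cam_to_world'])).round(3),mw['fx'],mw['cx'],mw['cy']);print(T.round(3))
```

```text
redpin 411.2 247.2 45 [ 463.7 -298.3   80. ]
blue 406.75 225.80555555555554 36 [ 526.2 -286.1   80. ]
black 402.19444444444446 204.19444444444446 36 [ 589.8 -273.6   80. ]
mark 301.44827586206895 160.10344827586206 29 [729.5  22.5  40. ]
hole [674.4 113.5  56. ]
28 [553.24050799  55.35300752] 187.6168726350594
50 [553.23616358  55.39657398] 162.74188210314261
85 [552.90920967  55.37481469] 98.4269631676738
[[-1.0000e-03 -9.5000e-01 -3.1200e-01  7.9909e+01]
 [ 1.0000e+00 -1.0000e-03  0.0000e+00 -5.1700e-01]
 [-0.0000e+00 -3.1200e-01  9.5000e-01 -1.4244e+02]
 [ 0.0000e+00  0.0000e+00  0.0000e+00  1.0000e+00]] 385.5068997274199 326.1624454520664 233.93237186463793
[[-8.93000e-01 -4.51000e-01 -0.00000e+00  2.81769e+02]
 [-4.51000e-01  8.93000e-01  1.00000e-03 -5.57703e+02]
 [ 0.00000e+00  1.00000e-03 -1.00000e+00  2.30950e+02]
 [ 0.00000e+00  0.00000e+00  0.00000e+00  1.00000e+00]]
```

{"method": "send_rows", "body": {"targets": [{"gripper":-0.2,"x":-3.49,"y":1.87,"z":0.75},{"gripper":-0.2,"x":-3.49,"y":1.87,"z":0.75},{"gripper":-0.2,"x":-3.49,"y":1.87,"z":0.75},{"gripper":-0.2,"x":-3.49,"y":1.87,"z":0.75},{"gripper":-0.2,"x":-3.49,"y":1.87,"z":0.75}]}}

```text
$.targets[0]: bad value
```

{"method": "send_rows", "body": {"targets": [{"gripper":-0.2,"x":-3.49,"y":1.87,"z":0.75},{"gripper":-0.2,"x":-3.49,"y":1.87,"z":0.75},{"gripper":-0.2,"x":-3.49,"y":1.87,"z":0.75},{"gripper":-0.2,"az":7},{"gripper":-0.2,"az":7}]}}

```text
$.targets[0]: bad value
```

{"method": "send_rows", "body": {"targets": [{"gripper":-0.2,"az":1.6},{"gripper":-0.2},{"gripper":-0.2}]}}

```text
$.targets[0]: bad value
```

```bash
cat >> h.py <<'E'
def pose():
    s=arm.read_state();T=np.eye(4);T[:3,:3]=R.from_quat(s['ee_rot']).as_matrix();T[:3,3]=s['position'];return s,T
def mv(w,T): return (T[:3,:3].T@(np.array(w)-T[:3,3])/10).round(2)
E
python3 - <<'E'
from h import *
s,T=pose();p,d=arm.get_image('wrist');m=arm.camera_model('wrist');print(s['clock'],s['position'],T[:3,:2].round(3).tolist(),s['gripper_width'])
np.savez('w1.npz',p=p,d=d);save('w1.png',p)
for t in ['pin']:
    for b in arm.boxes_of('wrist',t)[:5]:
        l,tt,w,h=b['rect'];u,v=l+w/2,tt+h/2
        print(t,round(b['score'],2),b['rect'],px2w(m,u,v,d[int(v),int(u)]).round(0))
hsv=cv2.cvtColor(p,cv2.COLOR_RGB2HSV).astype(int)
red=((hsv[...,0]<6)|(hsv[...,0]>172))&(hsv[...,1]>170)&(hsv[...,2]>80)&(d>0)
v,u=np.nonzero(red);Q=np.array([px2w(m,a,b,d[b,a]) for a,b in zip(u,v)]);top=Q[(Q[:,2]>np.percentile(Q[:,2],90)-4)]
print(len(Q),np.percentile(Q[:,2],[5,50,95]),top.min(0),top.max(0),top.mean(0),np.median(u),np.median(v))
E
```

```text
0.3 [ 281.769071   -557.70326436  230.94992426] [[-0.893, -0.451], [-0.451, 0.893], [0.0, 0.001]] 85.463942357442
pin 0.9 [402.6, 382.8, 31.1, 67.3] [ 436. -375.   58.]Traceback (most recent call last):
  File "<stdin>", line 10, in <module>
IndexError: too many indices for array: array is 1-dimensional, but 2 were indexed
```

View pics/w1.png

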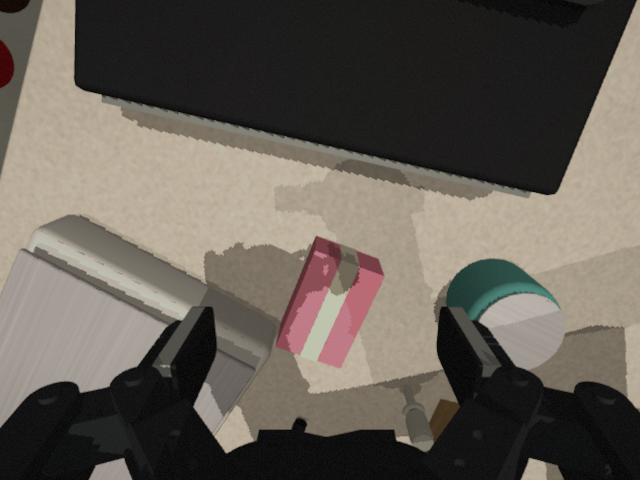

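The rows were refused, so the arm hasn't moved and this view is from the start pose: carton at (330,300), tin (515,320), white look-alike (418,415). I'll resend with all keys filled in.

{"method": "send_rows", "body": {"targets": [{"gripper":-0.2,"x":-3.49,"y":1.87,"z":0.75,"ax":0,"ay":0,"az":0},{"gripper":-0.2,"x":-3.49,"y":1.87,"z":0.75,"ax":0,"ay":0,"az":0},{"gripper":-0.2,"x":-3.49,"y":1.87,"z":0.75,"ax":0,"ay":0,"az":0},{"gripper":-0.2,"x":-3.49,"y":1.87,"z":0.75,"ax":0,"ay":0,"az":0},{"gripper":-0.2,"x":-3.49,"y":1.87,"z":0.75,"ax":0,"ay":0,"az":0}]}}

```text
clock: 0.82
position: [396.1, -394.2, 193.7]
ee_rot: [-0.232, 0.973, -0.0, 0.0]
contact_force: [1.1, -0.3, -0.3]
gripper_width: 51.3
grasp_force: 0.0
```

{"method": "send_rows", "body": {"targets": [{"gripper":-0.2,"x":-3.4,"y":1.8,"z":0.5,"ax":0,"ay":0,"az":0},{"gripper":-0.2,"x":-3.4,"y":1.8,"z":0.5,"ax":0,"ay":0,"az":0},{"gripper":-0.2,"x":-3.2,"y":1.8,"z":0.5,"ax":0,"ay":0,"az":7},{"gripper":-0.2,"x":0,"y":0,"z":0,"ax":0,"ay":0,"az":7},{"gripper":-0.2,"x":0,"y":0,"z":0,"ax":0,"ay":0,"az":1.6}]}}

```text
clock: 1.23
position: [460.9, -301.4, 178.7]
ee_rot: [-0.099, 0.995, 0.0, -0.0]
contact_force: [0.3, -0.2, -0.4]
gripper_width: 51.2
grasp_force: 0.0
```

```bash
cat > w.py <<'E'
from h import *
s,T=pose();p,d=arm.get_image('wrist');m=arm.camera_model('wrist');print(s['clock'],s['position'],T[:3,:2].round(3).tolist(),s['gripper_width'])
np.savez('w1.npz',p=p,d=d);save('w2.png',p)
for b in arm.boxes_of('wrist','pin')[:5]:
    l,tt,w,h=b['rect'];u,v=l+w/2,tt+h/2
    print(round(b['score'],2),b['rect'],px2w(m,u,v,d[int(v),int(u)]).round(0))
hsv=cv2.cvtColor(p,cv2.COLOR_RGB2HSV).astype(int)
red=((hsv[...,0]<6)|(hsv[...,0]>172))&(hsv[...,1]>150)&(hsv[...,2]>60)&(d>0)
n,lab,st,c=cv2.connectedComponentsWithStats(red.astype(np.uint8))
for i in range(1,n):
    if st[i,4]<60: continue
    v,u=np.nonzero(lab==i);Q=np.array([px2w(m,a,b,d[b,a]) for a,b in zip(u,v)]);t=Q[Q[:,2]>np.percentile(Q[:,2],90)-4]
    print(st[i],Q.min(0).round(1),Q.max(0).round(1),'top',t.mean(0).round(1),'mid',((t.min(0)+t.max(0))/2).round(1))
E
python3 w.py
```

```text
1.2333 [ 460.90813202 -301.39107446  178.74969388] [[-0.98, -0.198], [-0.198, 0.98], [0.0, 0.0]] 51.247038765164426
0.6 [317.6, 204.8, 34.4, 54.5] [ 455. -298.   87.]
0.57 [368.6, 110.3, 45.0, 42.0] [ 388. -277.   81.]
0.56 [211.0, 163.9, 43.6, 44.4] [ 440. -367.   81.]
[ 316  214   34   43 1024] [ 449.8 -309.    43.3] [ 487.9 -287.5   89.9] top [ 460.8 -298.1   87.7] mid [ 461.3 -298.    87.2]
```

View pics/w2.png

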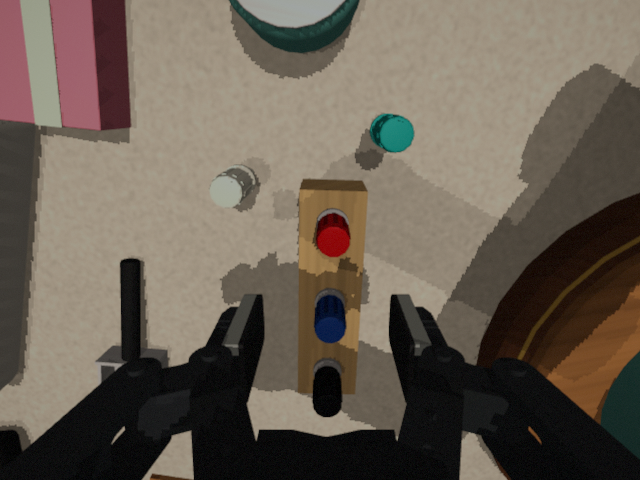

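The red pin's knob is at (333,235), in the caddy's end hole. Turquoise (392,132) and white (232,187) stand clear of the fingers. Going down to grasp.

{"method": "send_rows", "body": {"targets": [{"gripper":-0.2,"x":-0.16,"y":0.28,"z":3.1,"ax":0,"ay":0,"az":0},{"gripper":-0.2,"x":0,"y":0,"z":3.1,"ax":0,"ay":0,"az":0},{"gripper":-0.2,"x":0,"y":0,"z":3.1,"ax":0,"ay":0,"az":0},{"gripper":-0.2,"x":0,"y":0,"z":2.9,"ax":0,"ay":0,"az":0},{"gripper":-0.2,"x":0,"y":0,"z":0,"ax":0,"ay":0,"az":0}]}}

```text
clock: 1.75
position: [456.4, -299.2, 51.6]
ee_rot: [-0.099, 0.995, 0.003, -0.005]
contact_force: [-0.5, -0.2, -0.7]
gripper_width: 51.2
grasp_force: 0.0
```

{"method": "send_rows", "body": {"targets": [{"gripper":1,"x":0,"y":0,"z":0,"ax":0,"ay":0,"az":0},{"gripper":1,"x":0,"y":0,"z":0,"ax":0,"ay":0,"az":0},{"gripper":1,"x":0,"y":0,"z":0,"ax":0,"ay":0,"az":0},{"gripper":1,"x":0,"y":0,"z":0,"ax":0,"ay":0,"az":0},{"gripper":1,"x":0,"y":0,"z":0,"ax":0,"ay":0,"az":0}]}}

```text
clock: 2.17
position: [461.4, -299.5, 59.4]
ee_rot: [-0.1, 0.995, 0.0, 0.001]
contact_force: [0.1, 6.3, 2.4]
gripper_width: 20.1
grasp_force: 58.5
```

{"method": "send_rows", "body": {"targets": [{"gripper":1,"x":0,"y":0,"z":-2,"ax":0,"ay":0,"az":0},{"gripper":1,"x":0,"y":0,"z":-3,"ax":0,"ay":0,"az":0},{"gripper":1,"x":0,"y":0,"z":-4,"ax":0,"ay":0,"az":0},{"gripper":1,"x":0,"y":0,"z":-4,"ax":0,"ay":0,"az":0},{"gripper":1,"x":0,"y":0,"z":0,"ax":0,"ay":0,"az":0}]}}

```text
clock: 2.58
position: [465.9, -303.0, 198.6]
ee_rot: [-0.101, 0.995, -0.006, 0.009]
contact_force: [0.7, -0.9, 0.3]
gripper_width: 20.2
grasp_force: 58.9
```

Run:
```python
from h import *
s,T=pose();print(s)
t=np.array([674.4,113.5,T[2,3]]);print(mv(t,T),T.round(3).tolist())
```

```text
{'clock': 2.5833, 'joints': array([-0.28296248,  0.28321055, -0.23062068,  0.00428531, -1.03528721,
       -1.08826138]), 'joint_vel': array([ 6.73009609e-04,  6.30249330e-02, -1.00617033e-01, -5.22826461e-02,
        1.04194758e-01, -7.00999661e-05]), 'joint_efforts': array([-2.41767447e-01, -3.06998062e+01,  1.56558877e+01,  3.34672496e+00,
       -7.71169960e-01, -1.80122297e-04]), 'position': array([ 465.90052766, -303.02641338,  198.64254726]), 'ee_rot': array([-0.10068261,  0.99485783, -0.00576821,  0.00936185]), 'contact_force': array([ 0.74177971, -0.92605263,  0.34370488]), 'wrist_torque': array([-0.02401293, -0.12785961,  0.03418097]), 'grasp_force': 58.87676954269409, 'gripper_width': 20.247782310873212}
[-2.877e+01  3.663e+01  1.000e-02] [[-0.98, -0.2, 0.02, 465.901], [-0.2, 0.98, -0.01, -303.026], [-0.017, -0.013, -1.0, 198.643], [0.0, 0.0, 0.0, 1.0]]
```

{"method": "send_rows", "body": {"targets": [{"gripper":1,"x":-1.2,"y":1.5,"z":0,"ax":0,"ay":0,"az":0},{"gripper":1,"x":-2.4,"y":3.0,"z":0,"ax":0,"ay":0,"az":0},{"gripper":1,"x":-2.4,"y":3.0,"z":0,"ax":0,"ay":0,"az":0},{"gripper":1,"x":-2.4,"y":3.0,"z":0,"ax":0,"ay":0,"az":0},{"gripper":1,"x":-2.4,"y":3.0,"z":0,"ax":0,"ay":0,"az":0}]}}

```text
clock: 3.0
position: [540.9, -145.3, 189.4]
ee_rot: [-0.099, 0.995, -0.0, 0.002]
contact_force: [0.5, 0.5, -0.8]
gripper_width: 20.8
grasp_force: 58.9
```

{"method": "send_rows", "body": {"targets": [{"gripper":1,"x":-2.4,"y":3.0,"z":0,"ax":0,"ay":0,"az":0},{"gripper":1,"x":-2.4,"y":3.0,"z":0,"ax":0,"ay":0,"az":0},{"gripper":1,"x":-2.4,"y":3.0,"z":0,"ax":0,"ay":0,"az":0},{"gripper":1,"x":-2.4,"y":3.0,"z":0,"ax":0,"ay":0,"az":0},{"gripper":1,"x":-2.4,"y":3.0,"z":0,"ax":0,"ay":0,"az":0}]}}

```text
clock: 3.42
position: [628.8, 26.1, 189.5]
ee_rot: [-0.1, 0.995, 0.0, 0.002]
contact_force: [0.7, -1.1, -1.3]
gripper_width: 20.2
grasp_force: 58.9
```

{"method": "send_rows", "body": {"targets": [{"gripper":1,"x":-2.4,"y":3.0,"z":0,"ax":0,"ay":0,"az":0},{"gripper":1,"x":-1.4,"y":1.6,"z":0,"ax":0,"ay":0,"az":-4.5},{"gripper":1,"x":0,"y":0,"z":0,"ax":0,"ay":0,"az":-5},{"gripper":1,"x":0,"y":0,"z":0,"ax":0,"ay":0,"az":-5},{"gripper":1,"x":0,"y":0,"z":0,"ax":0,"ay":0,"az":0}]}}

```text
clock: 3.83
position: [656.4, 77.6, 188.7]
ee_rot: [-0.226, 0.974, 0.0, 0.002]
contact_force: [0.4, 0.6, -1.4]
gripper_width: 20.5
grasp_force: 59.0
```

{"method": "send_rows", "body": {"targets": [{"gripper":1,"x":0,"y":0,"z":0,"ax":0,"ay":0,"az":0},{"gripper":1,"x":0,"y":0,"z":0,"ax":0,"ay":0,"az":0},{"gripper":1,"x":0,"y":0,"z":0,"ax":0,"ay":0,"az":0},{"gripper":1,"x":0,"y":0,"z":0,"ax":0,"ay":0,"az":0}]}}

```text
clock: 4.17
position: [655.9, 76.4, 187.4]
ee_rot: [-0.224, 0.975, 0.0, 0.0]
contact_force: [-0.4, -0.1, -0.4]
gripper_width: 20.1
grasp_force: 59.0
```

Run:
```python
from h import *
s,T=pose();print(s['position'],T.round(3).tolist(),s['joints'])
p,d=arm.get_image('wrist');m=arm.camera_model('wrist');np.savez('w3.npz',p=p,d=d);save('w3.png',p)
Mi=np.linalg.inv(np.array(m['cam_to_world']))
def proj(w):
    c=Mi@np.r_[w,1];return (m['fx']*c[0]/c[2]+m['cx'],m['fy']*c[1]/c[2]+m['cy'])
print('hole est px',proj([674.4,113.5,56]),'tip px',proj(T[:3,3]+52.4*T[:3,2]))
```

```text
[655.86945477  76.42190806 187.41718091] [[-0.9, -0.436, 0.001, 655.869], [-0.436, 0.9, 0.0, 76.422], [-0.001, -0.0, -1.0, 187.417], [0.0, 0.0, 0.0, 1.0]] [ 3.60417060e-01  4.74465264e-01  3.88738514e-02 -3.66723836e-05
 -1.13456978e+00 -1.48008760e+00]
hole est px (np.float64(359.8488005996566), np.float64(262.3130552519176)) tip px (np.float64(327.09887445300734), np.float64(261.89551322954287))
```

View pics/w3.png

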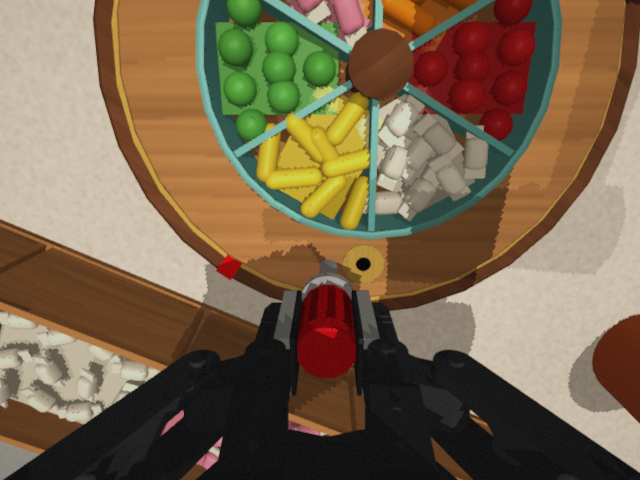

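The pin is held upright with its tip near (329,263). The hole is at (363,265) and the red mark at (229,267). Next I'll refine the hole centre and check the pin axis.

Run:
```python
from h import *
z=np.load('w3.npz');p,d=z['p'],z['d'];s,T=pose();m=arm.camera_model('wrist')
Mi=np.linalg.inv(np.array(m['cam_to_world']))
def proj(w):
    c=Mi@np.r_[w,1];return np.round((m['fx']*c[0]/c[2]+m['cx'],m['fy']*c[1]/c[2]+m['cy']),1)
g=p.astype(int).sum(2);k=np.zeros(g.shape,bool);k[253:277,352:376]=g[253:277,352:376]<150
v,u=np.nonzero(k);print(len(u),u.mean(),v.mean());h=px_at_z(m,u.mean(),v.mean(),54);print('hole',h)
hsv=cv2.cvtColor(p,cv2.COLOR_RGB2HSV).astype(int)
ring=(abs(hsv[...,0]-24)<5)&(hsv[...,1]>100);ring[:,:335]=0;ring[:,388:]=0;ring[:238]=0;ring[:292]&=True
for L in (0,52.4,):print('axis tool z',L,proj(T[:3,3]+L*T[:3,2]))
red=((hsv[...,0]<6)|(hsv[...,0]>172))&(hsv[...,1]>150)&(hsv[...,2]>60);red[:270]=0;red[385:]=0;red[:,:290]=0;red[:,365:]=0
for r in range(285,380,10):
    c=np.nonzero(red[r])[0]
    if len(c):print(r,c.min(),c.max(),(c.min()+c.max())/2,end=' | ')
print('knob top proj',proj(T[:3,3]-28.6*T[:3,2]))
c=[552.9+.2,55.4];print('r',np.hypot(*(h[:2]-c)),'ang',np.arctan2(*(h[:2]-c)[::-1]));mk=px_at_z(m,229,267,40);print('mark',mk)
save('c3.png',p,(290,230,110,90),7)
```

```text
137 362.7810218978102 263.77372262773724
hole [675.15352878 116.62783533  54.        ]
axis tool z 0 [327.5 309.8]
axis tool z 52.4 [327.1 261.8]
285 320 334 327.0 | 295 307 347 327.0 | 305 304 350 327.0 | 315 303 352 327.5 | 325 302 353 327.5 | 335 299 354 326.5 | 345 297 355 326.0 | 355 297 355 326.0 | 365 301 351 326.0 | 375 314 339 326.5 | knob top proj [327.8 351.1]
r 136.55003371395753 ang 0.46496466005498355
mark [729.72994707  23.76413925  40.        ]
```

View pics/c3.png

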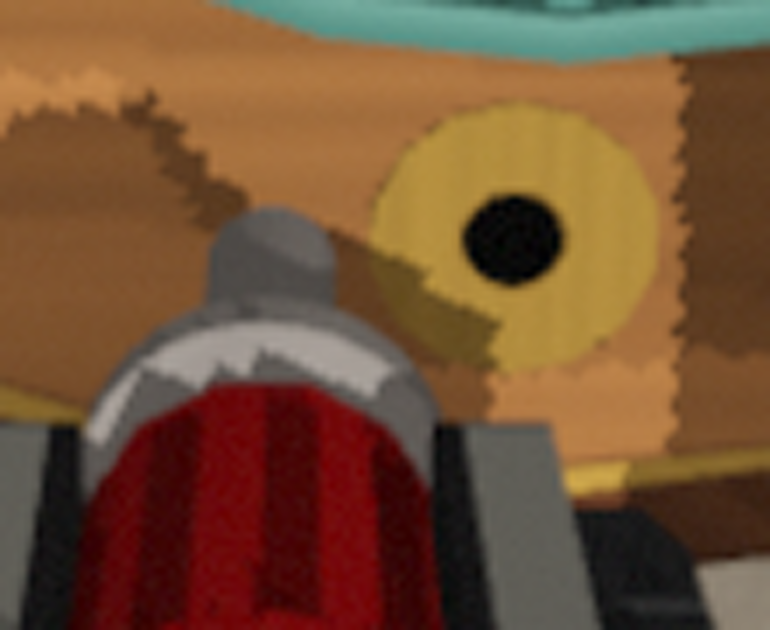

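{"method": "send_rows", "body": {"targets": [{"gripper":1,"x":-1.75,"y":1.35,"z":0,"ax":0,"ay":0,"az":0},{"gripper":1,"x":-1.75,"y":1.35,"z":0,"ax":0,"ay":0,"az":0},{"gripper":1,"x":0,"y":0,"z":2.2,"ax":0,"ay":0,"az":0},{"gripper":1,"x":0,"y":0,"z":2.4,"ax":0,"ay":0,"az":0},{"gripper":1,"x":0,"y":0,"z":2.1,"ax":0,"ay":0,"az":0}]}}

```text
clock: 4.63
position: [675.5, 116.7, 118.9]
ee_rot: [-0.224, 0.975, 0.0, 0.0]
contact_force: [-0.5, -0.2, -1.4]
gripper_width: 20.2
grasp_force: 58.9
```

{"method": "send_rows", "body": {"targets": [{"gripper":1,"x":0,"y":0,"z":0,"ax":0,"ay":0,"az":0},{"gripper":1,"x":0,"y":0,"z":0,"ax":0,"ay":0,"az":0},{"gripper":1,"x":0,"y":0,"z":0,"ax":0,"ay":0,"az":0},{"gripper":1,"x":0,"y":0,"z":0,"ax":0,"ay":0,"az":0},{"gripper":1,"x":0,"y":0,"z":0,"ax":0,"ay":0,"az":0}]}}

```text
clock: 5.05
position: [676.6, 116.6, 122.0]
ee_rot: [-0.224, 0.975, 0.0, 0.002]
contact_force: [-0.3, 0.5, -1.2]
gripper_width: 20.1
grasp_force: 58.9
```

Run:
```python
from h import *
s,T=pose();print(s['position'],T.round(3).tolist())
p,d=arm.get_image('wrist');m=arm.camera_model('wrist');np.savez('w4.npz',p=p,d=d)
Mi=np.linalg.inv(np.array(m['cam_to_world']))
def proj(w):
    c=Mi@np.r_[w,1];return np.round((m['fx']*c[0]/c[2]+m['cx'],m['fy']*c[1]/c[2]+m['cy']),1)
for L in (48,50,52.4):
    print('tip',L,proj(T[:3,3]+L*T[:3,2]),'rim',proj(T[:3,3]+L*T[:3,2]+3*T[:3,0]))
print('hole est',proj([675.4,116.9,56]))
save('c4.png',p,(280,200,110,90),7)
```

```text
[676.55112548 116.58678262 122.01779527] [[-0.899, -0.437, 0.003, 676.551], [-0.437, 0.899, 0.001, 116.587], [-0.003, -0.0, -1.0, 122.018], [0.0, 0.0, 0.0, 1.0]]
tip 48 [327.1 265.6] rim [327.1 260.4]
tip 50 [327.  264.2] rim [327. 259.]
tip 52.4 [327.  262.5] rim [327.  257.4]
hole est [328.4 251.7]
```

View pics/c4.png

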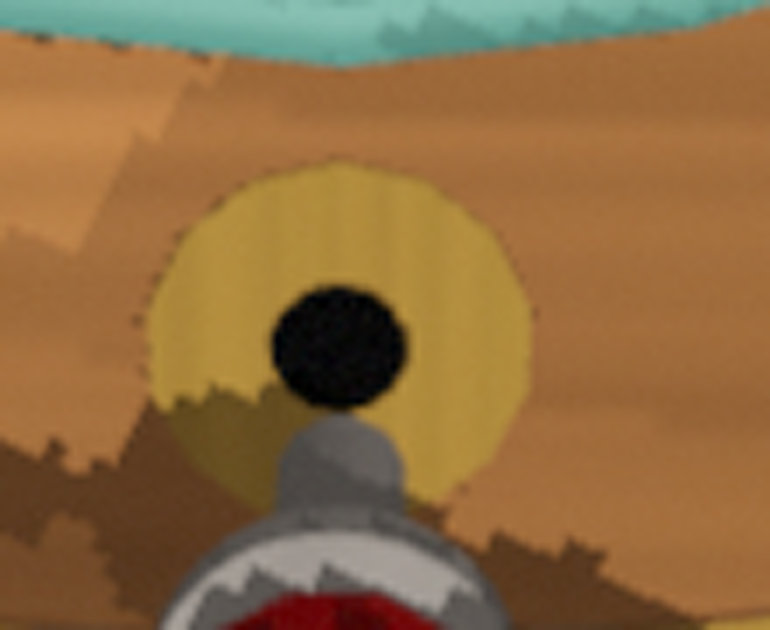

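The tip's near rim is at crop (340,415) and the hole centre at (339,347). They line up sideways, so I need about 2 mm more along tool +x.

{"method": "send_rows", "body": {"targets": [{"gripper":1,"x":0.2,"y":0,"z":0.3,"ax":0,"ay":0,"az":0},{"gripper":1,"x":0,"y":0,"z":0.3,"ax":0,"ay":0,"az":0},{"gripper":1,"x":0,"y":0,"z":0.3,"ax":0,"ay":0,"az":0},{"gripper":1,"x":0,"y":0,"z":0.3,"ax":0,"ay":0,"az":0},{"gripper":1,"x":0,"y":0,"z":0,"ax":0,"ay":0,"az":0}]}}

```text
clock: 5.52
position: [673.2, 115.4, 106.8]
ee_rot: [-0.224, 0.975, -0.0, -0.001]
contact_force: [-1.5, -0.3, -0.6]
gripper_width: 20.4
grasp_force: 58.9
```

{"method": "send_rows", "body": {"targets": [{"gripper":1,"x":0,"y":0,"z":0,"ax":0,"ay":0,"az":0},{"gripper":1,"x":0,"y":0,"z":0,"ax":0,"ay":0,"az":0},{"gripper":1,"x":0,"y":0,"z":0,"ax":0,"ay":0,"az":0},{"gripper":1,"x":0,"y":0,"z":0,"ax":0,"ay":0,"az":0},{"gripper":1,"x":0,"y":0,"z":0,"ax":0,"ay":0,"az":0}]}}

```text
clock: 5.93
position: [673.8, 115.6, 108.1]
ee_rot: [-0.224, 0.975, 0.0, 0.0]
contact_force: [-0.5, -0.3, -1.1]
gripper_width: 20.2
grasp_force: 58.9
```

Run:
```python
from h import *
s,T=pose();print(s['position'],s['clock'])
p,d=arm.get_image('wrist');m=arm.camera_model('wrist')
Mi=np.linalg.inv(np.array(m['cam_to_world']))
def proj(w):
    c=Mi@np.r_[w,1];return np.round((m['fx']*c[0]/c[2]+m['cx'],m['fy']*c[1]/c[2]+m['cy']),1)
print('tip',proj(T[:3,3]+50*T[:3,2]),'tip at 56',proj(T[:3,3]+(T[2,3]-56)*T[:3,2]),'hole',proj([674.3,116.4,56]))
save('c5.png',p,(280,200,110,90),7)
```

```text
[673.84638249 115.56763076 108.09802276] 5.9333
tip [327.2 263.6] tip at 56 [327.2 262.1] hole [328.2 263.4]
```

View pics/c5.png

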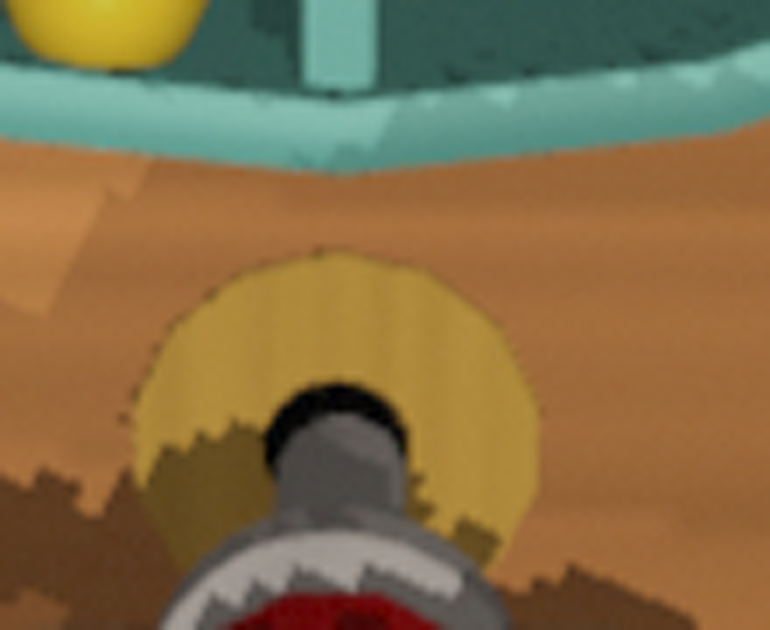

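The tip is at (340,413) in the crop, just over the hole and centred to about 0.5 mm. Inserting slowly.

{"method": "send_rows", "body": {"targets": [{"gripper":1,"x":-0.05,"y":-0.03,"z":0.2,"ax":0,"ay":0,"az":0},{"gripper":1,"x":0,"y":0,"z":0.2,"ax":0,"ay":0,"az":0},{"gripper":1,"x":0,"y":0,"z":0.15,"ax":0,"ay":0,"az":0},{"gripper":1,"x":0,"y":0,"z":0,"ax":0,"ay":0,"az":0},{"gripper":1,"x":0,"y":0,"z":0,"ax":0,"ay":0,"az":0}]}}

```text
clock: 6.4
position: [674.2, 115.4, 102.2]
ee_rot: [-0.224, 0.975, -0.0, -0.0]
contact_force: [-0.7, -0.5, -2.0]
gripper_width: 20.3
grasp_force: 58.9
```

{"method": "send_rows", "body": {"targets": [{"gripper":1,"x":0,"y":0,"z":0.15,"ax":0,"ay":0,"az":0},{"gripper":1,"x":0,"y":0,"z":0.15,"ax":0,"ay":0,"az":0},{"gripper":1,"x":0,"y":0,"z":0.15,"ax":0,"ay":0,"az":0},{"gripper":1,"x":0,"y":0,"z":0.1,"ax":0,"ay":0,"az":0},{"gripper":1,"x":0,"y":0,"z":0,"ax":0,"ay":0,"az":0}]}}

```text
clock: 6.82
position: [674.2, 115.5, 96.6]
ee_rot: [-0.224, 0.975, 0.0, -0.0]
contact_force: [0.7, 0.2, -2.0]
gripper_width: 20.3
grasp_force: 58.9
```

{"method": "send_rows", "body": {"targets": [{"gripper":1,"x":0,"y":0,"z":0.1,"ax":0,"ay":0,"az":0},{"gripper":1,"x":0,"y":0,"z":0.1,"ax":0,"ay":0,"az":0},{"gripper":1,"x":0,"y":0,"z":0.05,"ax":0,"ay":0,"az":0},{"gripper":1,"x":0,"y":0,"z":0,"ax":0,"ay":0,"az":0},{"gripper":1,"x":0,"y":0,"z":0,"ax":0,"ay":0,"az":0}]}}

```text
clock: 7.23
position: [674.3, 115.5, 94.3]
ee_rot: [-0.224, 0.975, 0.0, -0.0]
contact_force: [-0.4, -0.1, -1.9]
gripper_width: 20.4
grasp_force: 58.9
```

{"method": "send_rows", "body": {"targets": [{"gripper":1,"x":0,"y":0,"z":0.08,"ax":0,"ay":0,"az":0},{"gripper":1,"x":0,"y":0,"z":0.07,"ax":0,"ay":0,"az":0},{"gripper":1,"x":0,"y":0,"z":0,"ax":0,"ay":0,"az":0},{"gripper":1,"x":0,"y":0,"z":0,"ax":0,"ay":0,"az":0}]}}

```text
clock: 7.57
position: [674.3, 115.5, 92.9]
ee_rot: [-0.224, 0.975, 0.0, -0.0]
contact_force: [-0.0, 0.2, -1.7]
gripper_width: 20.2
grasp_force: 58.9
```

{"method": "send_rows", "body": {"targets": [{"gripper":1,"x":0,"y":0,"z":0.05,"ax":0,"ay":0,"az":0},{"gripper":1,"x":0,"y":0,"z":0.05,"ax":0,"ay":0,"az":0},{"gripper":1,"x":0,"y":0,"z":0,"ax":0,"ay":0,"az":0},{"gripper":1,"x":0,"y":0,"z":0,"ax":0,"ay":0,"az":0}]}}

```text
clock: 7.9
position: [674.4, 115.5, 92.3]
ee_rot: [-0.224, 0.975, -0.0, 0.0]
contact_force: [-1.5, -1.1, 0.9]
gripper_width: 20.3
grasp_force: 59.0
```

{"method": "send_rows", "body": {"targets": [{"gripper":1,"x":0,"y":0,"z":0.05,"ax":0,"ay":0,"az":0},{"gripper":1,"x":0,"y":0,"z":0.05,"ax":0,"ay":0,"az":0},{"gripper":1,"x":0,"y":0,"z":0,"ax":0,"ay":0,"az":0},{"gripper":1,"x":0,"y":0,"z":0,"ax":0,"ay":0,"az":0}]}}

```text
clock: 8.23
position: [674.6, 115.5, 92.1]
ee_rot: [-0.224, 0.974, -0.0, 0.001]
contact_force: [-2.4, -0.0, 5.3]
gripper_width: 20.6
grasp_force: 59.4
```

Contact with the ring came at TCP z 92.3, so the tip is 52 mm below the TCP, and the press is now about 7 N. I'll swing the tray clockwise in an arc.

{"method": "send_rows", "body": {"targets": [{"gripper":1,"x":0,"y":-0.236,"z":0,"ax":0,"ay":0,"az":1},{"gripper":1,"x":0,"y":-0.236,"z":0,"ax":0,"ay":0,"az":1},{"gripper":1,"x":0.002,"y":-0.471,"z":0,"ax":0,"ay":0,"az":2},{"gripper":1,"x":0.002,"y":-0.471,"z":0,"ax":0,"ay":0,"az":2},{"gripper":1,"x":0.002,"y":-0.471,"z":0,"ax":0,"ay":0,"az":2}]}}

```text
clock: 8.65
position: [681.1, 100.2, 92.1]
ee_rot: [-0.155, 0.988, 0.001, 0.0]
contact_force: [-5.5, 6.8, 8.0]
gripper_width: 20.5
grasp_force: 60.4
```

```bash
cat > st.py <<'E'
from h import *
s,T=pose();r=T[:2,3]-[553.1,55.4];a=np.arctan2(r[1],r[0])
print(s['clock'],'r',np.hypot(*r).round(1),'ang from mark deg',np.degrees(a+0.18).round(1),'z',T[2,3].round(2),'yaw',np.degrees(np.arctan2(-T[1,0],-T[0,0])-a).round(2),'F tool',(T[:3,:3].T@s['contact_force']).round(1),'tilt',T[:2,2].round(4))
E
python3 st.py
```

```text
8.65 r 135.6 ang from mark deg 29.6 z 92.11 yaw -1.42 F tool [ 3.1  8.2 -8. ] tilt [-0.      0.0028]
```

{"method": "send_rows", "body": {"targets": [{"gripper":1,"x":0.002,"y":-0.471,"z":-0.02,"ax":0,"ay":0,"az":2},{"gripper":1,"x":0.002,"y":-0.471,"z":0,"ax":0,"ay":0,"az":2},{"gripper":1,"x":0.002,"y":-0.471,"z":0,"ax":0,"ay":0,"az":2},{"gripper":1,"x":0.002,"y":-0.471,"z":0,"ax":0,"ay":0,"az":2},{"gripper":1,"x":0.002,"y":-0.471,"z":0,"ax":0,"ay":0,"az":2}]}}

```text
clock: 9.07
position: [686.7, 77.4, 92.1]
ee_rot: [-0.069, 0.998, 0.001, 0.0]
contact_force: [-4.5, 6.0, 6.6]
gripper_width: 20.3
grasp_force: 60.3
```

```bash
python3 st.py
```

```text
9.0667 r 135.4 ang from mark deg 19.6 z 92.09 yaw -1.48 F tool [ 3.6  6.6 -6.6] tilt [0.     0.0029]
```

{"method": "send_rows", "body": {"targets": [{"gripper":1,"x":0,"y":-0.236,"z":0,"ax":0,"ay":0,"az":1},{"gripper":1,"x":0,"y":-0.236,"z":0,"ax":0,"ay":0,"az":1},{"gripper":1,"x":0,"y":-0.236,"z":0,"ax":0,"ay":0,"az":1},{"gripper":1,"x":0,"y":-0.165,"z":0,"ax":0,"ay":0,"az":0.7}]}}

```text
clock: 9.4
position: [687.7, 68.7, 92.1]
ee_rot: [-0.037, 0.999, 0.001, 0.0]
contact_force: [-5.5, 6.1, 5.6]
gripper_width: 20.6
grasp_force: 60.4
```

{"method": "send_rows", "body": {"targets": [{"gripper":1,"x":0,"y":-0.141,"z":0,"ax":0,"ay":0,"az":0.6},{"gripper":1,"x":0,"y":-0.141,"z":0,"ax":0,"ay":0,"az":0.6},{"gripper":1,"x":0,"y":-0.141,"z":0,"ax":0,"ay":0,"az":0.6},{"gripper":1,"x":0,"y":-0.141,"z":0,"ax":0,"ay":0,"az":0.6}]}}

```text
clock: 9.73
position: [687.8, 62.3, 91.7]
ee_rot: [-0.016, 1.0, 0.001, -0.0]
contact_force: [-3.5, 1.8, 2.2]
gripper_width: 20.3
grasp_force: 59.4
```

```bash
python3 st.py
```

```text
9.7333 r 134.9 ang from mark deg 13.2 z 91.68 yaw -1.11 F tool [ 3.4  1.9 -2.2] tilt [-0.0007  0.0015]
```

Both the z reading and the force fell, so the pin may be at the hole. Pressing gently in place.

{"method": "send_rows", "body": {"targets": [{"gripper":1,"x":0,"y":0,"z":0.05,"ax":0,"ay":0,"az":0},{"gripper":1,"x":0,"y":0,"z":0.05,"ax":0,"ay":0,"az":0},{"gripper":1,"x":0,"y":0,"z":0,"ax":0,"ay":0,"az":0}]}}

```text
clock: 9.98
position: [687.8, 61.1, 89.6]
ee_rot: [-0.016, 1.0, 0.0, -0.001]
contact_force: [-3.2, 1.6, 1.6]
gripper_width: 20.2
grasp_force: 59.4
```

```bash
python3 st.py
```

```text
9.9833 r 134.8 ang from mark deg 12.8 z 89.57 yaw -0.61 F tool [ 3.2  1.7 -1.6] tilt [-0.0016  0.0001]
```

{"method": "send_rows", "body": {"targets": [{"gripper":1,"x":0.04,"y":0,"z":0.08,"ax":0,"ay":0,"az":0},{"gripper":1,"x":0,"y":0.02,"z":0.08,"ax":0,"ay":0,"az":0},{"gripper":1,"x":0,"y":0,"z":0.08,"ax":0,"ay":0,"az":0},{"gripper":1,"x":0,"y":0,"z":0,"ax":0,"ay":0,"az":0}]}}

```text
clock: 10.32
position: [687.8, 61.1, 87.3]
ee_rot: [-0.016, 1.0, -0.0, -0.0]
contact_force: [-3.1, 1.6, 1.0]
gripper_width: 20.2
grasp_force: 59.3
```

```bash
python3 st.py
```

```text
10.3167 r 134.8 ang from mark deg 12.7 z 87.3 yaw -0.58 F tool [ 3.1  1.7 -1. ] tilt [-0.001  -0.0001]
```

{"method": "send_rows", "body": {"targets": [{"gripper":1,"x":0,"y":0,"z":0.15,"ax":0,"ay":0,"az":0},{"gripper":1,"x":0,"y":0,"z":0.15,"ax":0,"ay":0,"az":0},{"gripper":1,"x":0,"y":0,"z":0.15,"ax":0,"ay":0,"az":0},{"gripper":1,"x":0,"y":0,"z":0.1,"ax":0,"ay":0,"az":0},{"gripper":1,"x":0,"y":0,"z":0,"ax":0,"ay":0,"az":0}]}}

```text
clock: 10.73
position: [687.8, 60.9, 81.9]
ee_rot: [-0.016, 1.0, -0.0, -0.0]
contact_force: [-4.9, 1.3, 0.6]
gripper_width: 20.4
grasp_force: 59.3
```

```bash
python3 st.py
```

```text
10.7333 r 134.8 ang from mark deg 12.7 z 81.85 yaw -0.54 F tool [ 4.9  1.4 -0.6] tilt [-0.0008 -0.0003]
```

{"method": "send_rows", "body": {"targets": [{"gripper":1,"x":0.05,"y":0.02,"z":0.15,"ax":0,"ay":0,"az":0},{"gripper":1,"x":0,"y":0,"z":0.15,"ax":0,"ay":0,"az":0},{"gripper":1,"x":0,"y":0,"z":0.15,"ax":0,"ay":0,"az":0},{"gripper":1,"x":0,"y":0,"z":0.15,"ax":0,"ay":0,"az":0},{"gripper":1,"x":0,"y":0,"z":0,"ax":0,"ay":0,"az":0}]}}

```text
clock: 11.15
position: [687.5, 61.1, 75.8]
ee_rot: [-0.016, 1.0, -0.0, -0.0]
contact_force: [-2.6, 0.1, 0.1]
gripper_width: 20.2
grasp_force: 59.1
```

{"method": "send_rows", "body": {"targets": [{"gripper":1,"x":0,"y":0,"z":0.15,"ax":0,"ay":0,"az":0},{"gripper":1,"x":0,"y":0,"z":0.15,"ax":0,"ay":0,"az":0},{"gripper":1,"x":0,"y":0,"z":0.1,"ax":0,"ay":0,"az":0},{"gripper":1,"x":0,"y":0,"z":0,"ax":0,"ay":0,"az":0},{"gripper":1,"x":0,"y":0,"z":0,"ax":0,"ay":0,"az":0}]}}

```text
clock: 11.57
position: [687.5, 61.2, 72.0]
ee_rot: [-0.016, 1.0, -0.0, -0.0]
contact_force: [-1.9, -1.2, 0.7]
gripper_width: 20.3
grasp_force: 59.1
```

```bash
python3 st.py
```

```text
11.5667 r 134.5 ang from mark deg 12.8 z 71.96 yaw -0.64 F tool [ 1.9 -1.1 -0.7] tilt [-0.0003 -0.0002]
```

Seated height should be TCP z about 70.3, so I'll finish gently.

{"method": "send_rows", "body": {"targets": [{"gripper":1,"x":0,"y":0,"z":0.08,"ax":0,"ay":0,"az":0},{"gripper":1,"x":0,"y":0,"z":0.08,"ax":0,"ay":0,"az":0},{"gripper":1,"x":0,"y":0,"z":0.08,"ax":0,"ay":0,"az":0},{"gripper":1,"x":0,"y":0,"z":0,"ax":0,"ay":0,"az":0},{"gripper":1,"x":0,"y":0,"z":0,"ax":0,"ay":0,"az":0}]}}

```text
clock: 11.98
position: [687.6, 61.2, 70.4]
ee_rot: [-0.016, 1.0, -0.0, 0.0]
contact_force: [-4.3, 0.1, 4.8]
gripper_width: 20.4
grasp_force: 59.5
```

{"method": "send_rows", "body": {"targets": [{"gripper":1,"x":0,"y":0,"z":0.05,"ax":0,"ay":0,"az":0},{"gripper":1,"x":0,"y":0,"z":0.05,"ax":0,"ay":0,"az":0},{"gripper":1,"x":0,"y":0,"z":0,"ax":0,"ay":0,"az":0},{"gripper":1,"x":0,"y":0,"z":0,"ax":0,"ay":0,"az":0}]}}

```text
clock: 12.32
position: [687.6, 61.2, 70.4]
ee_rot: [-0.016, 1.0, -0.0, 0.0]
contact_force: [-6.9, 0.3, 8.6]
gripper_width: 20.5
grasp_force: 59.9
```

The force rises with no further travel at z 70.4, so the collar is on the tray. Letting go and withdrawing straight up.

{"method": "send_rows", "body": {"targets": [{"gripper":1,"x":0.03,"y":0,"z":-0.12,"ax":0,"ay":0,"az":0},{"gripper":-0.2,"x":0,"y":0,"z":0,"ax":0,"ay":0,"az":0},{"gripper":-0.2,"x":0,"y":0,"z":0,"ax":0,"ay":0,"az":0},{"gripper":-0.2,"x":0,"y":0,"z":0,"ax":0,"ay":0,"az":0},{"gripper":-0.2,"x":0,"y":0,"z":0,"ax":0,"ay":0,"az":0}]}}

```text
clock: 12.73
position: [688.1, 61.5, 69.9]
ee_rot: [-0.016, 1.0, 0.0, 0.001]
contact_force: [-0.3, 0.2, 0.0]
gripper_width: 51.0
grasp_force: 0.0
```

{"method": "send_rows", "body": {"targets": [{"gripper":-0.2,"x":0,"y":0,"z":-1,"ax":0,"ay":0,"az":0},{"gripper":-0.2,"x":0,"y":0,"z":-2,"ax":0,"ay":0,"az":0},{"gripper":-0.2,"x":0,"y":0,"z":-3,"ax":0,"ay":0,"az":0},{"gripper":-0.2,"x":0,"y":0,"z":-3,"ax":0,"ay":0,"az":0},{"gripper":-0.2,"x":0,"y":0,"z":-3,"ax":0,"ay":0,"az":0}]}}

```text
clock: 13.15
position: [687.5, 61.3, 192.1]
ee_rot: [-0.016, 1.0, -0.0, 0.001]
contact_force: [0.3, -0.4, -0.1]
gripper_width: 51.3
grasp_force: 0.0
```

{"method": "send_rows", "body": {"targets": [{"gripper":-0.2,"x":0,"y":0,"z":0,"ax":0,"ay":0,"az":0},{"gripper":-0.2,"x":0,"y":0,"z":0,"ax":0,"ay":0,"az":0},{"gripper":-0.2,"x":0,"y":0,"z":0,"ax":0,"ay":0,"az":0},{"gripper":-0.2,"x":0,"y":0,"z":0,"ax":0,"ay":0,"az":0}]}}

```text
clock: 13.48
position: [686.6, 61.2, 188.9]
ee_rot: [-0.016, 1.0, -0.0, -0.001]
contact_force: [-0.0, 0.0, 0.0]
gripper_width: 51.2
grasp_force: 0.0
```

Run:
```python
from h import *
p,d=arm.get_image('wrist');m=arm.camera_model('wrist');save('w6.png',p)
hsv=cv2.cvtColor(p,cv2.COLOR_RGB2HSV).astype(int)
red=((hsv[...,0]<6)|(hsv[...,0]>172))&(hsv[...,1]>150)&(hsv[...,2]>60)&(d>0)
v,u=np.nonzero(red);Q=np.array([px2w(m,a,b,d[b,a]) for a,b in zip(u,v)]);Q=Q[np.hypot(Q[:,0]-687.5,Q[:,1]-61.2)<18]
print('knob top z (expect 99)',np.percentile(Q[:,2],[50,90,95]))
```

```text
knob top z (expect 99) [98.02288101 99.11310205 99.39389579]
```

View pics/w6.png

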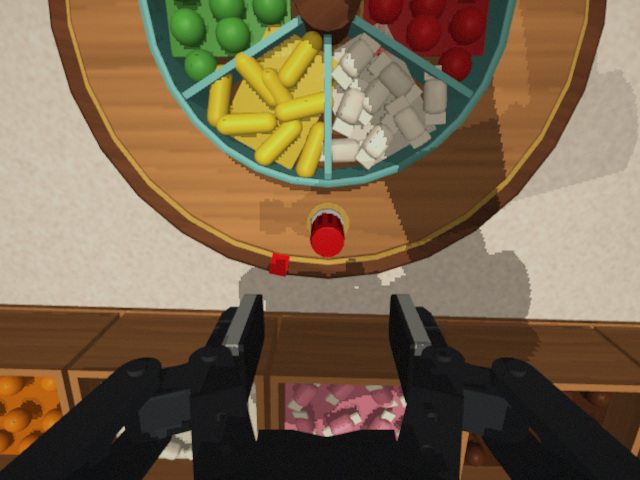

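The red pin stands upright at (327,235) with its collar flush on the tray. Its knob top is at z 99, as expected for a seated pin, and the gripper is clear of it.

```bash
python3 -c "
from bench import arm
print(arm.job_done())"
```

```text
the job is handed in; nothing more can be done
None
```

The red-knobbed pin is fully home through the tray into the base hole, about 13° before the red mark (so the tray was not turned past it), with collar flush and the gripper clear; the job is handed in, no verdict was returned.

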